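Find the pot with the pressing stone by its weight and put it on the scale

ROBOT

A 7-joint arm with a two-finger parallel gripper is mounted at the origin on the work surface. World frame = base frame: x ahead of the robot, y to its left, z up, the work surface at z = 0. Lengths are in m, angles in rad, forces in N, time in s.
With the tool pointing down it reaches from about 0.4 to 0.85 m from the base axis. Payload 10.4 kg.
Tool frame: the origin (TCP) lies between the finger pads; the fingertips stand 19 mm ahead of it and the grasp point (between the pads) is the TCP (manip.tips_ahead is the distance from the TCP to the fingertips, in m); z points along the fingers, y is the line along which they close (so a half turn about z gives the same grasp; the last joint's range is limited). The gripper opens to 85 mm and grips with 20 to 120 N. Pads are 22 mm wide; open, the fingers measure 114 mm over their backs; the gripper's body (76 mm by 85 mm) begins 54 mm behind the grasp point. The pads swing forward as they close: fully open they stand 13 mm farther back than shut.
Start: joints at [1.278, 0.332, -0.065, 1.46, 0.022, 1.35, -0.088], TCP at [0.167, -0.602, 0.25] pointing down, gripper open.
Joint ranges: [-2.6, 2.6], [-0.5, 2.12], [-1.47, 1.34], [0.16, 2.42], [-1.27, 4.41], [0.06, 2.06], [-2.6, 2.6]. Speed limits (rad/s): [2.22, 2.22, 2.79, 2.79, 3.14, 3.14, 3.14].

INTERFACE

Orientations are given as a unit quaternion [x, y, z, w].
In Python, from workcell import manip, viewer gives the robot as it stands.
- The arm moves only by the tool arm_command, never from a script. Its argument "series" is text: rows parted by semicolons, each of 5 numbers parted by spaces: the closure, from 0 (fully open) to 1 (shut), then the shift along the tool's x, y, z normalised to -1 to 1, where 1 is 0.4 m, then the turn about the tool's z normalised to -1 to 1, where 1 is 180 degrees. In form: jaw tx ty tz spin; .... A call has exactly 10 rows; each row shifts and turns the commanded pose from where the row before left it, along the tool's axes as they then stand; what a row does not reach is not made up. A row lasts 1/8 s, in which the tool goes at most 62.5 mm and 10.7 degrees, less where a joint would pass 70% of its speed; a pose out of reach is approached as far as the arm can. A call with a number of a shift or a turn outside -1 to 1 is refused whole. A call with a gripper value outside its range is refused whole. The fingers move at their own pace and stop on an object; "newtons" is the grip in N (left out, the last holds). Time passes only in rows, so rows that do not move let the fingers close, or fill a call up. It gives the time, the measured TCP pose, the force, the opening and the grip force at its end, in the units of the state.
- manip.get_obs(): the state, without advancing time (a new reading comes with each control period).
- viewer.camera(name): name is "scene" or "top"; returns a dict with "pixels" (420x560x3 uint8, red, green, blue), "intrinsics" (3x3 intrinsics, pixels), "extrinsics" (4x4, takes a point from world to camera coordinates). Camera axes: x right, y up, looking along -z (the intrinsics and any distortion apply to the point x, -y, -z); pixel columns grow to the right and rows downward; lengths in m; the calibration is good to about 2 mm. A picture is of the moment at which its call begins. There is no depth.
- manip.hand_in(): hands the job in; it is judged then, once.
The state is a dict: "clock": time; "joint_pos": joint angles; "joint_velocities": joint speeds; "tau": joint torques, N m; "position": TCP position; "ee_rot": TCP orientation; "ft_force": force on the tool from outside, world axes, zero at the start; "torque": the same for the moment, N m; "grip_width": opening from 0.0 (shut) to 1.0 (fully open); "grasp_force": force on a finger pad.
Only numpy, scipy, OpenCV 4.12 (cv2) and the standard library are available. Lean on these libraries where they do the work, as an engineer would, in place of code of your own. Each camera call takes 0.05 s, during which the arm holds its last target. There are 200 camera calls.

TASK

One of the three look-alike lidded pots hanging on the rack holds the pressing stone and the other two are nearly empty: feel which one is heavy by lifting each a little by its knob. Lift the heavy one up off the bar and set it down, upright and without letting it drop, in the middle of the kitchen scale's pan. Leave the other two hanging in their places, and do not disturb the jars, the red lid or the tamper.

Things in the scene. Friction and masses are not known exactly. Their poses are not given: they have to be found in the camera images.
- pot_a: one of three look-alike white enamel pots: 76 mm across, 100 mm high with its fixed lid; on the lid's middle a wooden knob 36 mm along x, 26 mm along y, 34 mm high (top 134 mm above the underside). Hangs 60 mm above the drainboard by a 30 mm wide strap at its back (+x), see rack. About 0.2 kg empty, 0.5 to 0.75 kg with the stone. Origin: centre of the underside, z up
- pot_b: one of three look-alike white enamel pots: 76 mm across, 100 mm high with its fixed lid; on the lid's middle a wooden knob 36 mm along x, 26 mm along y, 34 mm high (top 134 mm above the underside). Hangs 60 mm above the drainboard by a 30 mm wide strap at its back (+x), see rack. About 0.2 kg empty, 0.5 to 0.75 kg with the stone. Origin: centre of the underside, z up
- pot_c: one of three look-alike white enamel pots: 76 mm across, 100 mm high with its fixed lid; on the lid's middle a wooden knob 36 mm along x, 26 mm along y, 34 mm high (top 134 mm above the underside). Hangs 60 mm above the drainboard by a 30 mm wide strap at its back (+x), see rack. About 0.2 kg empty, 0.5 to 0.75 kg with the stone. Origin: centre of the underside, z up
- rack: fixed rack: two level 10 mm bars along y, 380 mm long, between posts 152 mm high. Origin: on the drainboard, midway, under the upper bar (axis 143 mm up); the lower (72 mm up) props the pots' backs. Pots hang on the -x side, axes 55 mm off the bar's, about 130 mm apart; each pot's strap goes over the upper bar and turns down behind it in a flared lip, so a pot must rise over 20 mm to come off
- pan_top (a point): middle of the top face of the kitchen scale's square yellow pan (160 by 160 mm, 55 mm above the drainboard when unloaded), z up; moves down with the pan
- scale_pan (a joint): how far the sprung pan is pressed down, m: 0 unloaded, about 0.002 under an empty pot, 0.008 to 0.013 under the pot with the stone
- jar_1: upturned glass jar, bystander: 68 mm across, 84 mm high. Origin: centre of the underside
- jar_2: upturned glass jar, bystander: 68 mm across, 84 mm high. Origin: centre of the underside
- red_lid: red plastic jar lid, bystander: 82 mm across, 14 mm high. Origin: centre of the underside
- tamper: wooden tamper standing on its broad end, bystander: 52 mm across, 150 mm high. Origin: centre of the underside

How it is judged:
By the outcome, as a careful person would: the job done as asked, in the order asked, and still so for the second after the job is handed in, with the robot touching nothing.
It also fails if it takes over 64 s, if anything falls off the work surface, if the arm or the gripper's body presses on something with over 40 N, if the wrist force passes 120 N, or if a joint passes its speed limit or range.

## Working session

There is one attempt and no reset: what is moved stays moved. The work goes in short steps, Python scripts to look and compute and a tool call to move; the robot and the scene stay as the last step left them, time stands still between calls to the robot, and variables do not carry over. Pictures are saved under pics/ and viewed, at most 10 in all, crops included, and the job is handed in when it is done.

Besides the shell and the picture viewer there is one more tool, called after "Request:" as a command line: name --argument value ..., lists and objects as JSON in quotes. arm_command: Moves the arm, as the interface text tells. Scaled input: -1 to 1 covers 0.4 m each way for a shift and 180 degrees each way for a turn. Its arguments: {"type":"object","properties":{"series":{"type":"string"},"newtons":{"type":"number"}},"required":["series"]}

```bash
mkdir -p pics
python3 - <<'E'
from workcell import manip, viewer
import cv2,numpy as np
for n in("scene","top"):
    c=viewer.camera(n); cv2.imwrite(f"pics/{n}0.png",c["pixels"][:,:,::-1]); print(n,c["intrinsics"],c["extrinsics"], [k for k in c])
o=manip.get_obs(); print(o)
E
```

```text
scene [[469.72057512   0.         277.01254001]
 [  0.         469.72057512 216.01558362]
 [  0.           0.           1.        ]] [[ 0.62517891  0.78045711  0.0061667  -0.35415458]
 [-0.52252923  0.41267262  0.74609953  0.26735087]
 [ 0.57975385 -0.46966797  0.66580588 -1.37129407]
 [ 0.          0.          0.          1.        ]] ['pixels', 'intrinsics', 'extrinsics']
top [[469.18478967   0.         279.06339151]
 [  0.         469.18478967 207.31177605]
 [  0.           0.           1.        ]] [[-0.02379333 -0.99957521 -0.01683096  0.00962981]
 [ 0.9985148  -0.02458672  0.04861779 -0.5689289 ]
 [-0.04901096 -0.01564919  0.99867564 -1.00628067]
 [ 0.          0.          0.          1.        ]] ['pixels', 'intrinsics', 'extrinsics']
{'clock': 0.1, 'joint_pos': array([ 1.27839513,  0.33278798, -0.06469871,  1.46088738,  0.02160819,
        1.34989443, -0.08851901]), 'joint_velocities': array([ 0.00098506, -0.00120286, -0.00131503, -0.00179346,  0.00103055,
        0.00020143, -0.00124448]), 'tau': array([ 1.55065711e-03, -6.26745772e+01,  4.92963928e-02, -3.92432427e+01,
        1.63774478e-02,  6.98276359e-03,  1.12366022e-04]), 'position': array([ 0.16649556, -0.60208033,  0.24959405]), 'ee_rot': array([ 9.90914406e-01,  1.34492489e-01, -1.19633910e-04, -6.29433094e-04]), 'ft_force': array([-0.12393351,  0.70266551,  0.77954918]), 'torque': array([-0.0266871 ,  0.02669473,  0.00630608]), 'grasp_force': 0.0, 'grip_width': 1.0012916758970098}
```

View pics/scene0.png

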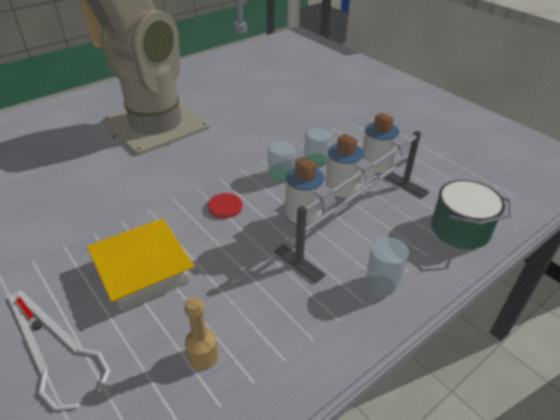

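View pics/top0.png

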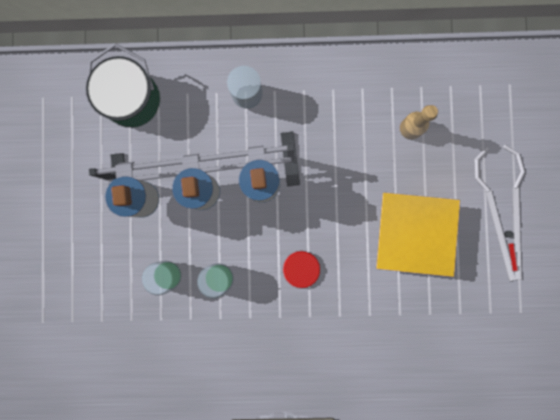

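The scene view shows three pots with brown knobs at about (305,168), (346,146) and (383,122), the yellow pan near (140,260), the red lid at (225,205) and the tamper at (200,335). In the top view the knobs are at (121,196), (190,187) and (258,179), and the pan is at (418,235).

```bash
cat > h.py <<'E'
import cv2,numpy as np
from workcell import manip, viewer
def ray(c,uv):
    E=c["extrinsics"];R=E[:3,:3];t=E[:3,3];p=np.linalg.inv(c["intrinsics"])@[uv[0],uv[1],1]
    return -R.T@t, R.T@np.array([p[0],-p[1],-p[2]])
def onz(c,uv,z):
    o,d=ray(c,uv); return o+d*(z-o[2])/d[2]
def tri(c1,u1,c2,u2):
    o1,d1=ray(c1,u1);o2,d2=ray(c2,u2)
    s=np.linalg.lstsq(np.c_[d1,-d2],o2-o1,rcond=None)[0]
    a,b=o1+d1*s[0],o2+d2*s[1]; return (a+b)/2,np.linalg.norm(a-b)
def blobs(c,lo,hi,amin=60):
    m=cv2.inRange(cv2.cvtColor(c["pixels"],cv2.COLOR_RGB2HSV),lo,hi)
    k=cv2.findContours(m,cv2.RETR_EXTERNAL,cv2.CHAIN_APPROX_NONE)[0]
    return [q for q in k if cv2.contourArea(q)>amin]
cen=lambda q:(lambda m:(m["m10"]/m["m00"],m["m01"]/m["m00"]))(cv2.moments(q))
E
python3 - <<'E'
from h import *
s,t=viewer.camera("scene"),viewer.camera("top")
for n,c in(("s",s),("t",t)):
    for nm,lo,hi in(("knob",(3,110,50),(13,220,200)),("yel",(20,180,120),(32,255,255)),("blue",(95,70,40),(115,255,180)),("tan",(13,90,60),(20,220,255)),("red",(174,150,80),(180,255,255))):
        for q in blobs(c,lo,hi):
            print(n,nm,np.round(cen(q),1),cv2.contourArea(q),np.round(cv2.minEnclosingCircle(q)[0],1),cv2.minAreaRect(q)[1:])
for q in blobs(t,(20,180,120),(32,255,255),2000):
    a=cv2.approxPolyDP(q,8,True)[:,0]; print(a,[np.round(onz(t,p,.055),3) for p in a],onz(t,cen(q),.055))
for q in blobs(s,(20,180,120),(32,255,255),2000):
    print(onz(s,cen(q),.055))
E
```

```text
s knob [306.5 164.2] 77.0 [306. 164.] ((15.085397720336914, 7.805815696716309), 37.87498474121094)
s knob [385.6 120. ] 78.0 [383.4 121.9] ((16.886560440063477, 10.941478729248047), 55.304847717285156)
s yel [138.1 258.7] 4772.0 [140.5 255.5] ((59.86288070678711, 90.11310577392578), 67.06790161132812)
s blue [304.5 180.7] 341.0 [304.5 178. ] ((37.13444519042969, 19.566354751586914), 2.38594388961792)
s blue [345.9 155.3] 269.5 [346. 152.] ((34.54692459106445, 16.359960556030273), 4.763641834259033)
s blue [382.  132.7] 218.5 [382. 130.] ((32.51724624633789, 14.502151489257812), 7.765164852142334)
s blue [344.7   5.5] 75.5 [345.5   5.6] ((7.730207920074463, 12.25790023803711), 6.34019136428833)
s tan [199.6 337.8] 1346.5 [198. 333.] ((71.045654296875, 29.154592514038086), 84.2894058227539)
s tan [91.8 24.4] 251.0 [89.5 23. ] ((48.35091781616211, 9.47787857055664), 74.05460357666016)
t knob [119.6 195.6] 209.0 [120.9 195.1] ((18.384777069091797, 14.9906644821167), 81.8698959350586)
t knob [189.  186.8] 193.5 [189.7 186.7] ((18.43491554260254, 12.943663597106934), 78.69007110595703)
t knob [257.7 178.6] 179.0 [258.2 178.2] ((17.0, 12.0), 90.0)
t yel [420.3 241.8] 4288.0 [418.4 235.6] ((75.40530395507812, 74.24266815185547), 4.763641834259033)
t blue [125. 196.] 1196.5 [125.  195.5] ((38.0, 38.0), 90.0)
t blue [192.  187.9] 1206.0 [192.2 187.9] ((39.291358947753906, 39.620155334472656), 9.462321281433105)
t blue [258.5 179.8] 1205.0 [258.6 179.7] ((39.0, 39.0), 90.0)
t tan [119.  195.5] 110.5 [119.  195.5] ((17.0, 12.0), 90.0)
t tan [419.3 116.2] 280.5 [418.3 117.6] ((12.521980285644531, 38.460365295410156), 63.43495178222656)
[[457 202]
 [388 224]
 [383 216]
 [378 267]
 [451 275]] [array([ 0.569, -0.374,  0.055]), array([ 0.527, -0.23 ,  0.055]), array([ 0.544, -0.22 ,  0.055]), array([ 0.438, -0.206,  0.055]), array([ 0.419, -0.356,  0.055])] [ 0.48834818 -0.29515746  0.055     ]
[ 0.51192451 -0.2970414   0.055     ]
```

Run:
```python
import cv2,numpy as np
t=cv2.imread("pics/top0.png");s=cv2.imread("pics/scene0.png")
a=cv2.resize(t[140:220,90:310],None,fx=3.5,fy=3.5,interpolation=2);b=cv2.resize(s[100:230,270:440],None,fx=2.3,fy=2.3,interpolation=2)
o=np.zeros((600,800,3),np.uint8);o[:280,:770]=a;o[290:290+b.shape[0],:b.shape[1]]=b;cv2.imwrite("pics/crop.png",o)
```

```text
(no output)
```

View pics/crop.png

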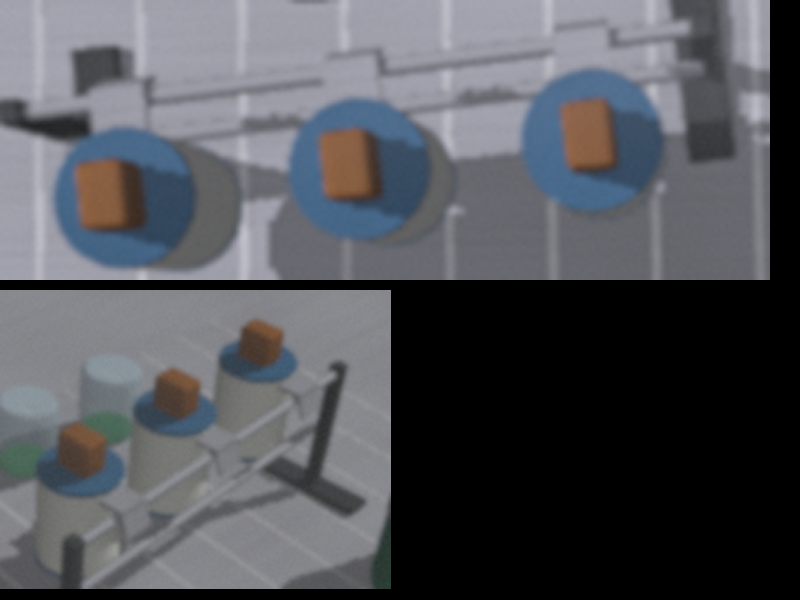

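The crop shows all three pots hanging, each strap over the upper bar, with clean lid circles and knobs turned slightly with the rack. Next I triangulate them.

Run:
```python
from h import *
s,t=viewer.camera("scene"),viewer.camera("top")
S=[(383.5,123),(347,144.8),(305.7,169.6)];T=[(121.1,195.4),(189.7,186.6),(258.3,178.3)];L=[(125,195.6),(192.1,187.9),(258.6,179.7)]
Q=[]
for a,b,l in zip(S,T,L):
    p,e=tri(s,a,t,b); q=onz(t,l,.160); Q.append(q); print("knob mid",p.round(4),round(e,4),"lid",q.round(4),"knobtop ray@.177",onz(t,b,.177).round(4))
d=Q[0]-Q[2];print("yaw",np.arctan2(-d[0],d[1]),np.linalg.norm(d)/2)
for c,z in((t,.055),(s,.055)):
    q=max(blobs(c,(18,140,60),(35,255,255),1500),key=cv2.contourArea)
    r=cv2.minAreaRect(q);a=cv2.approxPolyDP(cv2.convexHull(q),6,True)[:,0];print(len(a),cv2.contourArea(q))
    w=np.array([onz(c,p,z) for p in a]);print(w.round(3),w.mean(0).round(4))
o=manip.get_obs();print(o["clock"],o["ft_force"])
```

```text
knob mid [0.5901 0.2836 0.1756] 0.0003 lid [0.5909 0.2819 0.16  ] knobtop ray@.177 [0.5901 0.2832 0.177 ]
knob mid [0.603  0.1564 0.1762] 0.0006 lid [0.6022 0.1555 0.16  ] knobtop ray@.177 [0.6031 0.1565 0.177 ]
knob mid [0.6154 0.0304 0.1765] 0.0006 lid [0.6144 0.0306 0.16  ] knobtop ray@.177 [0.6152 0.0301 0.177 ]
yaw 0.0932687629850329 0.12621284342332847
4 5665.0
[[ 0.591 -0.224  0.055]
 [ 0.571 -0.376  0.055]
 [ 0.419 -0.36   0.055]
 [ 0.439 -0.204  0.055]] [ 0.5049 -0.291   0.055 ]
4 4913.5
[[ 0.44  -0.205  0.055]
 [ 0.595 -0.226  0.055]
 [ 0.576 -0.379  0.055]
 [ 0.42  -0.359  0.055]] [ 0.5078 -0.2921  0.055 ]
0.3 [0.77961192 0.04991318 0.35069374]
```

Request:
arm_command --series "0 0 0 0 0.056; 0 0.09 -0.105 0 0; 0 0.09 -0.105 0 0; 0 0.09 -0.105 0 0; 0 0.09 -0.105 0 0; 0 0.09 -0.105 0 0; 0 0.09 -0.105 0 0; 0 0.09 -0.105 0 0; 0 0.09 -0.105 0 0; 0 0.09 -0.105 0 0" --newtons 40

```text
clock: 1.55
position: [0.4545, -0.1942, 0.2506]
ee_rot: [0.999, 0.047, 0.0, 0.0]
ft_force: [0.1, -0.1, -0.5]
grip_width: 1.003
grasp_force: 0.0
```

Request:
arm_command --series "0 0.09 -0.105 0 0; 0 0.09 -0.105 0 0; 0 0.09 -0.105 0 0; 0 0.09 -0.105 0 0; 0 0.09 -0.105 0 0; 0 0 0 0 0; 0 0 0 0 0; 0 0 0 0 0; 0 0 0 0 0; 0 0 0 0 0"

```text
clock: 2.8
position: [0.6132, 0.0296, 0.2505]
ee_rot: [0.999, 0.046, 0.0, 0.0]
ft_force: [-0.6, 0.1, -0.1]
grip_width: 0.997
grasp_force: 0.0
```

```bash
cat >> h.py <<'E'
def go(x,y,z):
    from scipy.spatial.transform import Rotation as R
    o=manip.get_obs();r=R.from_quat(o["ee_rot"]);m=r.as_matrix()
    print(o["clock"],"pos",o["position"].round(4),"F",o["ft_force"].round(2),"T",o["torque"].round(3),"w",round(o["grip_width"]*85,1),"yaw",np.arctan2(m[1,0],m[0,0]).round(4),"tz",m[:,2].round(4),"units",(m.T@(np.array([x,y,z])-o["position"])/.4).round(4))
E
python3 -c "from h import *;go(.6152,.0305,.186)"
```

```text
2.8 pos [0.6132 0.0296 0.2505] F [-0.62  0.08 -0.12] T [ 0.006 -0.009 -0.052] w 84.7 yaw 0.0929 tz [ 3.e-04 -4.e-04 -1.e+00] units [ 0.0052 -0.0019  0.1613]
```

Request:
arm_command --series "0 0.005 -0.002 0.06 0; 0 0 0 0.06 0; 0 0 0 0.045 0; 0 0 0 0 0; 1 0 0 0 0; 1 0 0 0 0; 1 0 0 0 0; 1 0 0 0 0; 1 0 0 0 0; 1 0 0 0 0"

```text
clock: 4.05
position: [0.6154, 0.031, 0.1849]
ee_rot: [0.999, 0.047, 0.0, 0.0]
ft_force: [-0.4, -2.4, 5.4]
grip_width: 0.294
grasp_force: 40.9
```

```bash
python3 -c "from h import *;go(.6152,.0305,.194)"
```

```text
4.05 pos [0.6154 0.031  0.1849] F [-0.41 -2.41  5.42] T [-0.413  0.371 -0.016] w 25.0 yaw 0.0935 tz [ 8.e-04 -5.e-04 -1.e+00] units [-0.0006  0.0011 -0.0227]
```

Request:
arm_command --series "1 0 0 -0.005 0; 1 0 0 -0.005 0; 1 0 0 -0.005 0; 1 0 0 -0.005 0; 1 0 0 0 0; 1 0 0 0 0; 1 0 0 0 0; 1 0 0 0 0; 1 0 0 0 0; 1 0 0 0 0"

```text
clock: 5.3
position: [0.6151, 0.0312, 0.1923]
ee_rot: [0.999, 0.047, -0.0, 0.0]
ft_force: [-0.2, -0.4, -6.0]
grip_width: 0.297
grasp_force: 39.7
```

```bash
python3 -c "from h import *;go(.6152,.0305,.185)"
```

```text
5.3 pos [0.6151 0.0312 0.1923] F [-0.2  -0.38 -5.97] T [0.006 0.131 0.013] w 25.2 yaw 0.0939 tz [-1.e-04 -1.e-04 -1.e+00] units [-0.      0.0019  0.0181]
```

Request:
arm_command --series "1 0 0 0.007 0; 1 0 0 0.007 0; 1 0 0 0.005 0; 1 0 0 0 0; 0 0 0 0 0; 0 0 0 0 0; 0 0 0 0 0; 0 0 0 0 0; 0 0 0 -0.06 0; 0 0 0 -0.07 0"

```text
clock: 6.55
position: [0.6149, 0.0312, 0.2369]
ee_rot: [0.999, 0.047, -0.001, -0.0]
ft_force: [-0.5, 0.1, 0.4]
grip_width: 0.999
grasp_force: 0.0
```

Request:
arm_command --series "0 0 -0.08 0 0; 0 0 -0.12 0 0; 0 0 -0.11 0 0; 0 0 0 0 0; 0 0 0 0 0; 0 0 0 0 0; 0 0 0 0 0; 0 0 0 0 0; 0 0 0 0 0; 0 0 0 0 0"

```text
clock: 7.8
position: [0.6036, 0.1546, 0.2367]
ee_rot: [0.999, 0.047, 0.0, 0.0]
ft_force: [1.0, 0.3, 0.6]
grip_width: 1.002
grasp_force: 0.0
```

Run:
```python
from h import *
go(.603,.156,.185)
t=viewer.camera("top");cv2.imwrite("pics/t1.png",t["pixels"][:,:,::-1])
s=viewer.camera("scene");cv2.imwrite("pics/s1.png",s["pixels"][:,:,::-1])
```

```text
7.8 pos [0.6036 0.1546 0.2367] F [0.99 0.27 0.59] T [ 0.034 -0.057 -0.055] w 85.2 yaw 0.0938 tz [ 1.e-04 -1.e-04 -1.e+00] units [-0.0011 -0.0035  0.1293]
```

View pics/s1.png

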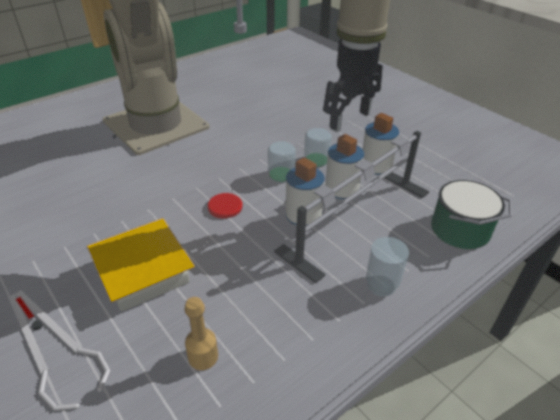

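The view shows the first pot hanging again in place at (305,168), with the gripper above the middle pot.

Request:
arm_command --series "0 -0.001 -0.004 0.06 0; 0 0 0 0.06 0; 0 0 0 0.01 0; 1 0 0 0 0; 1 0 0 0 0; 1 0 0 0 0; 1 0 0 0 0; 1 0 0 0 0; 1 0 0 -0.005 0; 1 0 0 -0.005 0"

```text
clock: 9.15
position: [0.6027, 0.1562, 0.1883]
ee_rot: [0.999, 0.047, -0.0, 0.0]
ft_force: [0.6, 0.2, -1.6]
grip_width: 0.294
grasp_force: 41.8
```

Request:
arm_command --series "1 0 0 -0.005 0; 1 0 0 -0.005 0; 1 0 0 0 0; 1 0 0 0 0; 1 0 0 0 0; 1 0 0 0 0; 1 0 0 0 0; 1 0 0 0 0; 1 0 0 0 0; 1 0 0 0 0"

```text
clock: 10.4
position: [0.603, 0.1562, 0.1927]
ee_rot: [0.999, 0.047, -0.0, 0.0]
ft_force: [-0.3, 0.3, -1.8]
grip_width: 0.295
grasp_force: 41.8
```

```bash
python3 -c "from h import *;go(.603,.156,.185)"
```

```text
10.4 pos [0.603  0.1562 0.1927] F [-0.28  0.29 -1.84] T [0.01  0.118 0.005] w 25.1 yaw 0.0938 tz [-0.e+00 -1.e-04 -1.e+00] units [-0.0001  0.0006  0.0192]
```

Request:
arm_command --series "1 0 0 0.007 0; 1 0 0 0.007 0; 1 0 0 0.006 0; 1 0 0 0 0; 0 0 0 0 0; 0 0 0 0 0; 0 0 0 0 0; 0 0 0 0 0; 0 0 0 -0.06 0; 0 0 0 -0.07 0"

```text
clock: 11.65
position: [0.6027, 0.1561, 0.2369]
ee_rot: [0.999, 0.047, -0.001, 0.0]
ft_force: [-0.3, 0.3, 0.1]
grip_width: 0.999
grasp_force: 0.0
```

Request:
arm_command --series "0 0 -0.08 0 0; 0 0 -0.12 0 0; 0 0 -0.119 0 0; 0 0 0 0 0; 0 0 0 0.06 0; 0 0 0 0.06 0; 0 0 0 0.01 0; 0 0 0 0 0; 1 0 0 0 0; 1 0 0 0 0"

```text
clock: 12.9
position: [0.5914, 0.2834, 0.1856]
ee_rot: [0.999, 0.047, 0.001, -0.0]
ft_force: [0.6, 0.2, -0.1]
grip_width: 0.606
grasp_force: 0.0
```

```bash
python3 -c "from h import *;go(.5903,.283,.185)"
```

```text
12.9 pos [0.5914 0.2834 0.1856] F [ 0.62  0.24 -0.06] T [-0.026  0.011  0.025] w 51.5 yaw 0.0938 tz [ 1.2e-03  4.0e-04 -1.0e+00] units [-0.0028  0.0009  0.0014]
```

Request:
arm_command --series "1 0 0 0 0; 1 0 0 0 0; 1 0 0 0 0; 1 0 0 -0.005 0; 1 0 0 -0.005 0; 1 0 0 -0.005 0; 1 0 0 -0.005 0; 1 0 0 0 0; 1 0 0 0 0; 1 0 0 0 0"

```text
clock: 14.15
position: [0.591, 0.2833, 0.1926]
ee_rot: [0.999, 0.047, -0.0, 0.0]
ft_force: [-1.4, 0.2, -1.4]
grip_width: 0.296
grasp_force: 41.2
```

Request:
arm_command --series "1 0 0 0 0; 1 0 0 0 0; 1 0 0 0.007 0; 1 0 0 0.007 0; 1 0 0 0.006 0; 1 0 0 0 0; 0 0 0 0 0; 0 0 0 0 0; 0 0 0 0 0; 0 0 0 0 0"

```text
clock: 15.4
position: [0.5911, 0.2833, 0.1846]
ee_rot: [0.999, 0.047, 0.0, 0.0]
ft_force: [-0.0, -0.2, -0.8]
grip_width: 1.004
grasp_force: 0.0
```

```bash
python3 -c "from h import *;go(.6152,.031,.185)"
```

```text
15.4 pos [0.5911 0.2833 0.1846] F [-0.02 -0.22 -0.79] T [-0.02   0.04   0.011] w 85.4 yaw 0.0939 tz [ 1.e-04 -0.e+00 -1.e+00] units [ 0.0009  0.6337 -0.0009]
```

Only the first pot is heavy (6 N, against about 1.6 N for each of the others), so I go back to it.

Request:
arm_command --series "0 0 0 -0.06 0; 0 0 0 -0.07 0; 0 0 0.1 0 0; 0 0 0.14 0 0; 0 0 0.14 0 0; 0 0 0.14 0 0; 0 0 0.114 0 0; 0 0 0 0 0; 0 0 0 0 0; 0 0 0 0 0" --newtons 60

```text
clock: 16.65
position: [0.6147, 0.0326, 0.2368]
ee_rot: [0.999, 0.048, 0.0, -0.0]
ft_force: [0.5, -0.3, -0.7]
grip_width: 1.0
grasp_force: 0.0
```

Run:
```python
from h import *
go(.6152,.031,.184)
t=viewer.camera("top")
for q in blobs(t,(95,70,40),(115,255,180),300): u=cv2.minAreaRect(q)[0];print(u,onz(t,u,.16).round(4))
```

```text
16.65 pos [0.6147 0.0326 0.2368] F [ 0.49 -0.3  -0.7 ] T [0.019 0.013 0.035] w 85.0 yaw 0.0962 tz [ 1.e-04  5.e-04 -1.e+00] units [0.001  0.0041 0.132 ]
(124.5, 196.0) [0.5902 0.2829 0.16  ]
(180.79454040527344, 191.66307067871094) [0.5957 0.1768 0.16  ]
```

Request:
arm_command --series "0 0.001 0.004 0.06 0; 0 0 0 0.06 0; 0 0 0 0.012 0; 0 0 0 0 0; 1 0 0 0 0; 1 0 0 0 0; 1 0 0 0 0; 1 0 0 0 0; 1 0 0 0 0; 1 0 0 0 0" --newtons 60

```text
clock: 17.95
position: [0.6155, 0.0296, 0.1844]
ee_rot: [0.999, 0.047, 0.0, -0.0]
ft_force: [-3.0, 0.7, 5.9]
grip_width: 0.291
grasp_force: 59.6
```

Request:
arm_command --series "1 0 0 -0.01 0; 1 0 0 -0.02 0; 1 0 0 -0.03 0; 1 0 0 -0.03 0; 1 0 0 -0.035 0; 1 0 0 -0.035 0; 1 0 0 -0.035 0; 1 0 0 -0.035 0; 1 0 0 -0.02 0; 1 0 0 0 0"

```text
clock: 19.2
position: [0.6156, 0.0293, 0.2845]
ee_rot: [0.999, 0.047, 0.0, 0.0]
ft_force: [-0.0, 0.6, -5.7]
grip_width: 0.293
grasp_force: 59.3
```

Run:
```python
from h import *
go(.5065,-.2915,.195)
s=viewer.camera("scene");cv2.imwrite("pics/s2.png",s["pixels"][:,:,::-1])
```

```text
19.2 pos [0.6156 0.0293 0.2845] F [-0.03  0.61 -5.74] T [0.012 0.043 0.006] w 24.9 yaw 0.0938 tz [ 1.e-03 -1.e-04 -1.e+00] units [-0.3469  0.7729  0.2235]
```

View pics/s2.png

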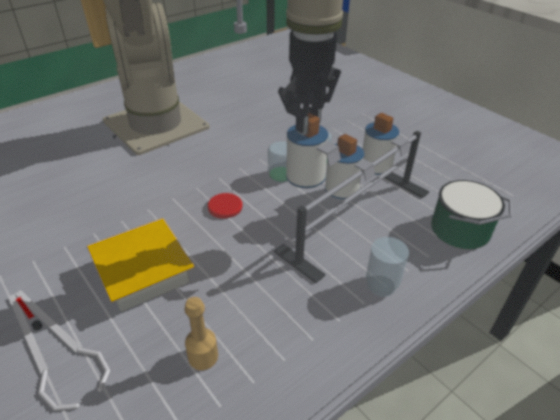

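The pot is off the bar and hanging upright in the gripper at (307,155); the other two are still on the rack.

Request:
arm_command --series "1 -0.017 0.039 0 0; 1 -0.035 0.077 0 0; 1 -0.042 0.093 0 0; 1 -0.045 0.1 0 0; 1 -0.045 0.1 0 0; 1 -0.045 0.1 0 0; 1 -0.045 0.1 0 0; 1 -0.038 0.085 0 0; 1 -0.025 0.056 0 0; 1 -0.01 0.023 0 0"

```text
clock: 20.5
position: [0.5045, -0.294, 0.2834]
ee_rot: [0.999, 0.045, -0.001, 0.0]
ft_force: [-0.3, -0.7, -5.8]
grip_width: 0.294
grasp_force: 59.6
```

Request:
arm_command --series "1 0 0 0.03 0; 1 0 0 0.05 0; 1 0 0 0.05 0; 1 0 0 0.04 0; 1 0 0 0.03 0; 1 0 0 0.015 0; 1 0 0 0 0; 1 0 0 0 0; 1 0 0 0 0; 1 0 0 0 0"

```text
clock: 21.75
position: [0.5063, -0.2917, 0.1983]
ee_rot: [0.999, 0.047, 0.0, 0.0]
ft_force: [-0.2, 0.0, -4.9]
grip_width: 0.293
grasp_force: 59.5
```

Run:
```python
from h import *
go(.5065,-.2915,.180)
t,s=viewer.camera("top"),viewer.camera("scene")
o=np.zeros((420,800,3),np.uint8);o[:,:400]=cv2.resize(t["pixels"][150:310,340:492],(400,420));o[:,400:]=cv2.resize(s["pixels"][140:350,50:250],(400,420))
cv2.imwrite("pics/s3.png",o[:,:,::-1])
```

```text
21.75 pos [ 0.5063 -0.2917  0.1983] F [-0.22  0.   -4.94] T [-0.009  0.029  0.024] w 24.9 yaw 0.0938 tz [ 5.e-04 -4.e-04 -1.e+00] units [ 0.0005 -0.0005  0.0456]
```

View pics/s3.png

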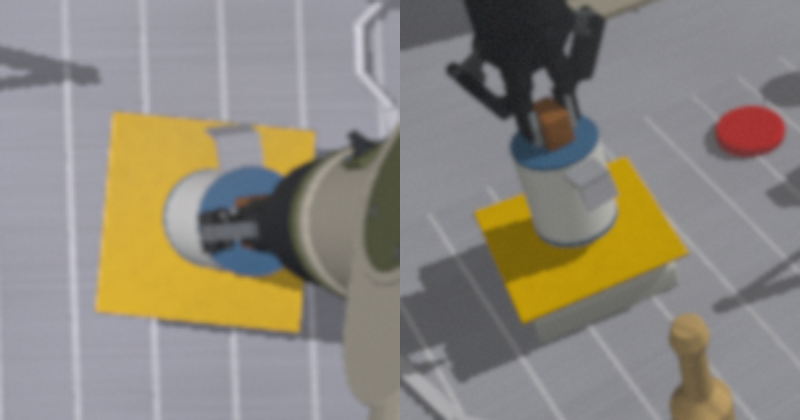

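The pot hangs upright over the pan, about 19 mm above its middle.

Request:
arm_command --series "1 0 0 0.015 0; 1 0 0 0.015 0; 1 0 0 0.0075 0; 1 0 0 0.005 0; 1 0 0 0.005 0; 1 0 0 0.005 0; 1 0 0 0.005 0; 1 0 0 0.005 0; 1 0 0 0 0; 1 0 0 0 0"

```text
clock: 23.1
position: [0.5063, -0.2916, 0.1731]
ee_rot: [0.999, 0.047, 0.0, 0.0]
ft_force: [-0.5, 1.2, -1.4]
grip_width: 0.292
grasp_force: 60.2
```

Request:
arm_command --series "1 0 0 0.003 0; 1 0 0 0.003 0; 1 0 0 0.003 0; 1 0 0 0.003 0; 1 0 0 0 0; 1 0 0 0 0; 1 0 0 0 0; 1 0 0 0 0; 1 0 0 0 0; 1 0 0 0 0"

```text
clock: 24.35
position: [0.5062, -0.2916, 0.1682]
ee_rot: [0.999, 0.047, 0.0, 0.0]
ft_force: [0.7, 1.4, 1.1]
grip_width: 0.293
grasp_force: 60.5
```

```bash
python3 -c "from h import *;go(.5065,-.2915,.170)"
```

```text
24.35 pos [ 0.5062 -0.2916  0.1682] F [0.74 1.41 1.09] T [ 0.449 -0.004 -0.085] w 24.9 yaw 0.0939 tz [ 2.e-04 -1.e-04 -1.e+00] units [ 0.0007 -0.0002 -0.0046]
```

Request:
arm_command --series "1 0 0 -0.003 0; 1 0 0 0 0; 1 0 0 0 0; 0.6 0 0 0 0; 0.5 0 0 0 0; 0.3 0 0 0 0; 0 0 0 0 0; 0 0 0 0 0; 0 0 0 0 0; 0 0 0 0 0" --newtons 25

```text
clock: 25.6
position: [0.5062, -0.2916, 0.1693]
ee_rot: [0.999, 0.047, 0.0, 0.0]
ft_force: [0.7, 0.7, 0.2]
grip_width: 0.999
grasp_force: 0.0
```

Request:
arm_command --series "0 0 0 -0.03 0; 0 0 0 -0.06 0; 0 0 0 -0.1 0; 0 0 0 -0.1 0; 0 -0.1 0.1 0 0; 0 -0.1 0.1 0 0; 0 -0.1 0.1 0 0; 0 0 0.1 0 0; 0 0 0 0 0; 0 0 0 0 0"

```text
clock: 26.85
position: [0.4022, -0.4615, 0.2858]
ee_rot: [0.999, 0.047, 0.0, -0.0]
ft_force: [0.8, -0.0, -0.0]
grip_width: 1.0
grasp_force: 0.0
```

Run:
```python
from h import *
go(.5065,-.2915,.180)
t,s=viewer.camera("top"),viewer.camera("scene")
cv2.imwrite("pics/t4.png",t["pixels"][:,:,::-1]);cv2.imwrite("pics/s4.png",s["pixels"][:,:,::-1])
for q in blobs(t,(95,70,40),(115,255,180),300): u=cv2.minAreaRect(q)[0];print(u,onz(t,u,.16).round(4),onz(t,u,.144).round(4))
```

```text
26.85 pos [ 0.4022 -0.4615  0.2858] F [ 0.79 -0.04 -0.03] T [ 0.054  0.017 -0.002] w 85.0 yaw 0.0947 tz [ 7.e-04  2.e-04 -1.e+00] units [ 0.2995 -0.3983  0.2649]
(430.5, 233.0) [ 0.5074 -0.2851  0.16  ] [ 0.5072 -0.2899  0.144 ]
(124.5, 196.0) [0.5902 0.2829 0.16  ] [0.5915 0.2884 0.144 ]
(191.5, 188.0) [0.6021 0.1566 0.16  ] [0.6036 0.1599 0.144 ]
```

View pics/s4.png

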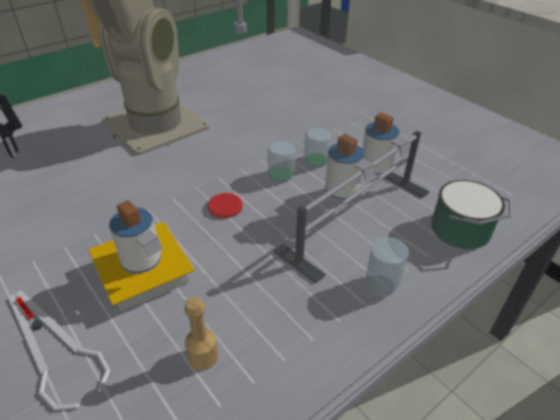

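View pics/t4.png

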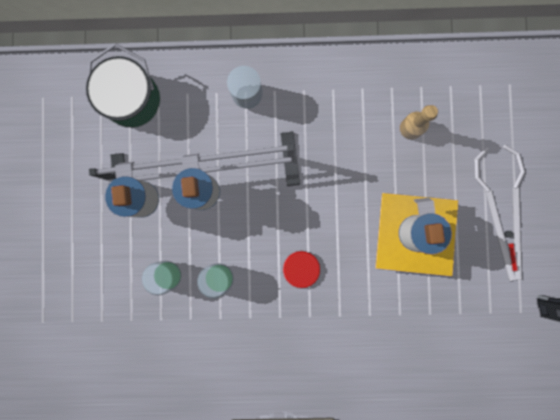

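The pot stands upright at (138,240) in the scene view, within about 2 mm of the pan's middle. The other two still hang at (346,165) and (382,140), nothing else has moved, and the gripper is clear.

```bash
python3 -c "from workcell import manip;print(manip.hand_in())"
```

```text
the job is handed in; nothing more can be done
None
```

I felt all three pots and set the heavy one (about 0.6 kg, the one nearest the scale) upright in the middle of the pan; the other two are still hanging, nothing else moved, and the job is handed in at about 27 s.

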